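# Pack the donation caddy with unopened stock

## Robot

A 6-joint arm with a two-finger parallel gripper is mounted at the origin on the work surface. World frame = base frame: x ahead of the robot, y to its left, z up, the work surface at z = 0. Lengths are in m, angles in rad, forces in N, time in s.
With the tool pointing down it reaches from about 0.35 to 0.85 m from the base axis. Payload 8.1 kg.
Tool frame: the origin (TCP) lies on the mounting face of the last link; the fingertips stand 186 mm ahead of it and the grasp point (between the pads) lies 167 mm ahead of it (robot.finger_overhang is the distance from the TCP to the fingertips, in m); z points along the fingers, y is the line along which they close (so a half turn about z gives the same grasp; the last joint's range is limited). The gripper opens to 93 mm and grips with 3 to 60 N. Pads are 15 mm wide; open, the fingers measure 128 mm over their backs; the gripper's body (75 mm by 188 mm) begins 65 mm behind the grasp point.
Start: joints at [-1.315, 0.13, 1.488, -0, 1.523, -0.085], TCP at [0.201, -0.565, 0.405] pointing down, gripper open.
Joint ranges: [-2.96, 2.96], [-0.89, 2.26], [0.02, 2.5], [-1.34, 4.48], [0, 2.73], [-2.66, 2.66]. Speed limits (rad/s): [2.39, 2.39, 2.79, 3.14, 3.14, 3.14].

## Interface

Orientations are given as a rotation vector (axis times angle).
In Python, from plant import readout, read_camera, get_calibration, job, robot gives the robot as it stands.
- The arm moves only by the shell command python3 -m handwheel 'ROWS' [FORCE]. ROWS is JSON, a list of rows, each a list of 5 numbers: the shift along the world's x, y, z in cm, then the turn about the world's z in rad, then the closure, from 0 (fully open) to 1 (shut). In form: [[tx, ty, tz, spin, gripper], ...]. A call has 1 to 10 rows; each row shifts and turns the commanded pose from where the row before left it; what a row does not reach is not made up. A row lasts 1/8 s, in which the tool goes at most 62.5 mm and 10.7 degrees, less where a joint would pass 70% of its speed; a pose out of reach is approached as far as the arm can. A call is refused whole if a number of a shift passes 6.25 or a number of a turn 0.188, either way. A call with a gripper value outside its range is refused whole. The fingers move at their own pace and stop on an object; FORCE is the grip in N (left out, the last holds). Time passes only in rows, so rows that do not move let the fingers close. It gives the time, the measured TCP pose, the force, the opening and the grip force at its end, in the units of the state.
- readout.read_state(): the state, without advancing time (a new reading comes with each control period).
- read_camera(name): name is "scene" or "top"; returns the picture (420x560x3 uint8, red, green, blue); there is no depth.
- get_calibration(name): a dict with "fovy" (degrees; the focal length in pixels is half the picture's height over the tangent of half this angle, whatever the lens; pixels are square), "cx", "cy" (the principal point, pixels), "pose" (4x4, takes a point from camera to world coordinates). Camera axes: x right, y down, z forward; pixel columns grow to the right and rows downward; lengths in m; the calibration is good to about 2 mm. A picture is of the moment at which its call begins. get_calibration takes no time and is no camera call.
- job.close_job(): hands the job in; it is judged then, once.
The state is a dict: "t": time; "q": joint angles; "dq": joint speeds; "joint_torque": joint torques, N m; "tool_pos": TCP position; "orientation": TCP orientation; "force": force on the tool from outside, world axes, zero at the start; "wrist_torque": the same for the moment, N m; "opening": finger opening in m; "gripper_force": force on a finger pad.
Only numpy, scipy, OpenCV 4.12 (cv2) and the standard library are available. Lean on these libraries where they do the work, as an engineer would, in place of code of your own. Each camera call takes 0.05 s, during which the arm holds its last target. There are 200 camera calls.

## Task

Pack the grey caddy with the unopened food: stand the two unopened green tins side by side in its wide, cork-lined bay and the unopened red tin in its narrow bay. Last of all, when the tins are in, lay the unopened cracker carton flat on top of the two green tins, centred on them and lengthwise along the bay. Set things down rather than drop them, and leave the opened food (tins with a blue push-on cap, carton with its torn flap up) where it is.

Things in the scene. Friction and masses are not known exactly. Their poses are not given: they have to be found in the camera images.
- caddy: Grey plastic caddy: low open tray, cannot be pushed. Outside 172 mm (x and y); walls 34 high, 4 thick; floor 4 thick; a hand loop at rim height reaches 24 mm out from each x end. A wall-high divider along x makes a wide bay lined with thin cork (164 x by 90 y, centred at y = -37 mm) and a narrow bay (164 x by 70 y, centred at y = +47 mm). Origin: centre of its underside; z up.
- green_tin_1: Unopened green tin with a white band and a bare steel end with ring pull: upright cylinder, 66 mm diameter, 80 mm high, about 0.28 kg. Origin: centre of its underside, z up.
- green_tin_2: The second unopened green tin, the same in every way as the first: 66 mm diameter, 80 mm high. Origin: centre of its underside, z up. The two are interchangeable.
- green_tin_open: Look-alike to leave: the opened green tin, closed with a blue plastic push-on cap; 68 mm diameter over the cap, 83 mm high. Origin: centre of its underside, z up.
- red_tin: Unopened small red tin with a yellow band and a bare gold-coloured end with ring pull: upright cylinder, 54 mm diameter, 65 mm high, about 0.18 kg. Origin: centre of its underside, z up.
- red_tin_open: Look-alike to leave: the opened small red tin, with a blue plastic push-on cap; 56 mm diameter over the cap, 68 mm high. Origin: centre of its underside, z up.
- carton: Unopened cracker carton, orange with a white panel and a round yellow seal on top, lying flat: 140 mm long (its x), 60 mm wide (its y), 45 mm high, about 0.15 kg, stiff. Origin: centre of its underside, z up.
- carton_open: Look-alike to leave: the opened cracker carton, same colours and size (140 by 60 by 45 mm), with a dark hole and a torn flap standing up to 75 mm above the table at its +x end. Origin: centre of its underside, z up.
Things that resemble listed ones, but are neither listed nor needed, are in the scene too. What is shaped like the carton but pink or purple is not meant.

How it is judged:
By the outcome, as a careful person would: the job done as asked, in the order asked, and still so for the second after the job is handed in, with the robot touching nothing.
It also fails if it takes over 120 s, if anything falls off the work surface, if the arm or the gripper's body presses on something with over 40 N, if the wrist force passes 120 N, or if a joint passes its speed limit or range.

## Working session

There is one attempt and no reset: what is moved stays moved. The work goes in short steps, Python scripts to look and compute and a shell command to move; the robot and the scene stay as the last step left them, time stands still between calls to the robot, and variables do not carry over. Pictures are saved under pics/ and viewed, at most 14 in all, crops included, and the job is handed in when it is done.

```bash
ls; mkdir -p pics
python3 - <<'E'
from plant import readout, read_camera, get_calibration, robot
import cv2
for n in("scene","top"):
    cv2.imwrite(f"pics/{n}0.png",cv2.cvtColor(read_camera(n),cv2.COLOR_RGB2BGR)); print(n,get_calibration(n))
s=readout.read_state(); print(s); print(robot.finger_overhang)
E
```

```text
pics
scene {'fovy': 46.7241932030859, 'cx': 281.5927884328004, 'cy': 208.9472873994831, 'pose': array([[-0.75380578,  0.45641035, -0.47272237,  1.00506468],
       [ 0.65705147,  0.51505095, -0.55045969,  0.74080788],
       [-0.00775939, -0.72554263, -0.68813348,  0.83124917],
       [ 0.        ,  0.        ,  0.        ,  1.        ]])}
top {'fovy': 51.34068571663569, 'cx': 277.3311947403674, 'cy': 208.91478188400794, 'pose': array([[ 0.0087545 , -0.99371705,  0.11157862,  0.36212566],
       [-0.99980808, -0.01065418, -0.0164406 ,  0.1251034 ],
       [ 0.01752608, -0.11141327, -0.9936196 ,  1.12744898],
       [ 0.        ,  0.        ,  0.        ,  1.        ]])}
{'t': 0.1, 'q': array([-1.31536937e+00,  1.31079374e-01,  1.48917895e+00, -2.56337349e-05,
        1.52302298e+00, -8.54058667e-02]), 'dq': array([ 0.00013172, -0.00230619, -0.00317063,  0.00032452,  0.00059703,
        0.00056618]), 'joint_torque': array([ 2.36367858e-03, -5.61343682e+01, -4.93093157e+01,  7.71406805e-02,
        2.92475510e-02, -4.43857482e-05]), 'tool_pos': array([ 0.20052219, -0.56527379,  0.40379114]), 'orientation': array([-3.09442790e+00, -5.32508263e-01,  2.65151184e-04]), 'force': array([0.11266015, 0.26649585, 0.80566085]), 'wrist_torque': array([-0.02986265, -0.00332854,  0.01361886]), 'gripper_force': 0.0, 'opening': 0.09301947060557662}
0.1861
```

View pics/top0.png

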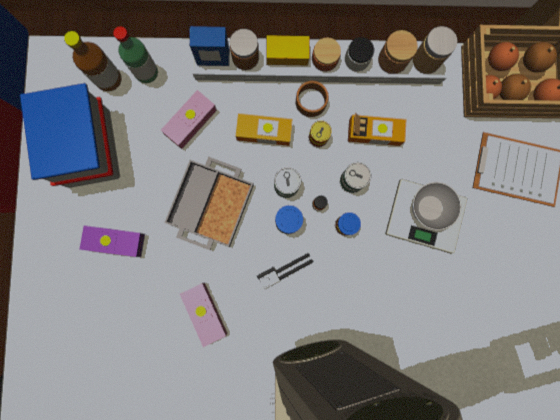

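View pics/scene0.png

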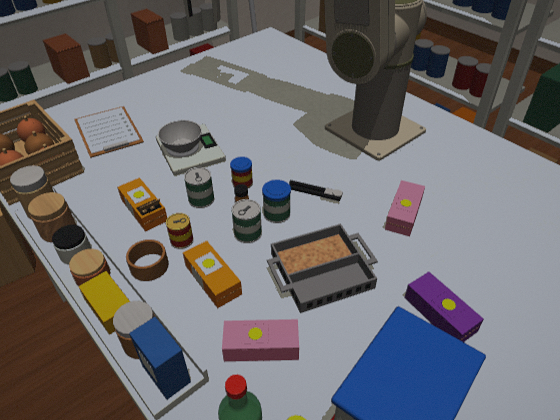

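Top view, with image up = +x and left = +y:
- **Steel-topped green tins:** (287,182) and (356,177).
- **Blue-capped tins, to leave:** (289,220) and (348,224).
- **Red tin with gold end:** (320,133).
- **Orange cartons:** (264,128) looks intact; (377,130) has a dark hole and flap.
- **Caddy:** (210,202), with the cork bay on its right.

I'll enlarge one crop to confirm before reaching for anything.

```bash
cat > h.py <<'E'
import numpy as np, cv2
from plant import readout, read_camera, get_calibration
def ray(n,uv):
    c=get_calibration(n); f=210/np.tan(np.radians(c["fovy"])/2); T=c["pose"]
    d=T[:3,:3]@np.array([(uv[0]-c["cx"])/f,(uv[1]-c["cy"])/f,1]); return T[:3,3],d
def plane(n,uv,z):
    o,d=ray(n,uv); return (o+d*(z-o[2])/d[2])
def tri(uv1,uv2):
    (a,d),(b,e)=ray("top",uv1),ray("scene",uv2)
    s=np.linalg.lstsq(np.c_[d,-e],b-a,rcond=None)[0]; p,q=a+d*s[0],b+e*s[1]
    return (p+q)/2,np.linalg.norm(p-q)
def proj(n,p):
    c=get_calibration(n); f=210/np.tan(np.radians(c["fovy"])/2); T=c["pose"]
    v=T[:3,:3].T@(np.array(p)-T[:3,3]); return v[:2]/v[2]*f+[c["cx"],c["cy"]]
def get(n): return cv2.cvtColor(read_camera(n),cv2.COLOR_RGB2BGR)
E
python3 - <<'E'
import cv2,numpy as np
t=cv2.imread("pics/top0.png");s=cv2.imread("pics/scene0.png")
a=cv2.resize(t[75:255,155:415],None,fx=3,fy=3,interpolation=cv2.INTER_CUBIC)
b=cv2.resize(s[145:310,110:385],None,fx=2.9,fy=2.9,interpolation=cv2.INTER_CUBIC)
cv2.imwrite("pics/c1.png",a);cv2.imwrite("pics/c2.png",b);print(a.shape,b.shape)
E
```

```text
(540, 780, 3) (478, 798, 3)
```

View pics/c1.png

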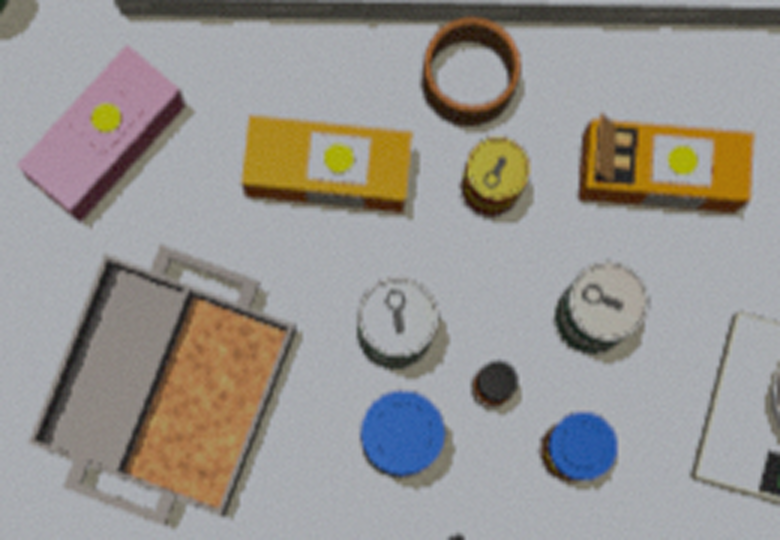

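View pics/c2.png

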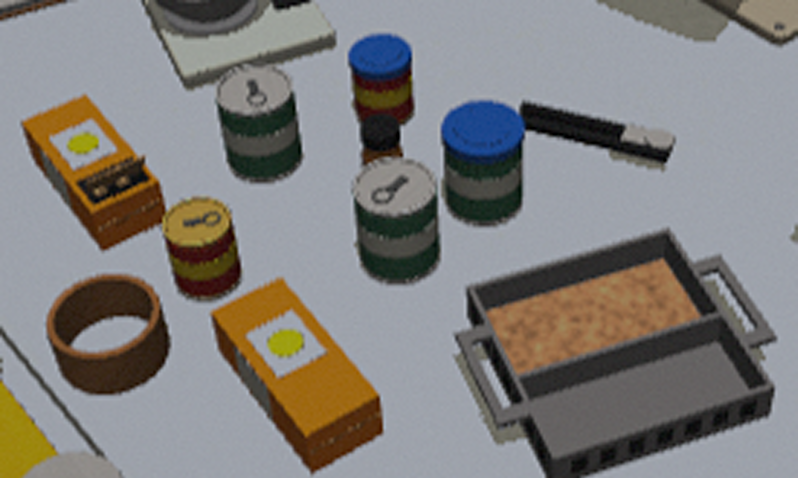

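Confirmed from the crops:
- **Green tins, unopened:** (287.7,181.7) and (357.5,176) have bare steel ends with rings. The one at (289,220) is capped.
- **Red tin, unopened:** (320.7,131) has a gold end with a ring. The one at (348,224) is capped.
- **Carton, intact:** (264,128). The one at (377,130) has a hole and flap. The pink and purple ones are decoys.

Next I'll measure positions.

```bash
cat > m.py <<'E'
from h import *
np.set_printoptions(precision=4,suppress=True)
T=lambda u,v:(155+(u+.5)/3-.5,75+(v+.5)/3-.5)
S=lambda u,v:(110+(u+.5)/2.9-.5,145+(v+.5)/2.9-.5)
for n,a,b,z in(("A",(398,320),(396,186),.08),("B",(608,303),(258,90),.08),("R",(497,169),(201,222),.065),
  ("capG",(403,433),(484,129),.083),("capR",(583,446),(381,55),.068)):
    print(n,plane("top",T(*a),z),plane("scene",S(*b),z),*tri(T(*a),S(*b)))
c=np.array([plane("top",T(*p),.034) for p in((108,258),(296,325),(232,517),(35,441))])
print("caddy top",c,c.mean(0),np.linalg.norm(c-np.roll(c,1,0),axis=1),[np.arctan2(*(c[i]-c[j])[1::-1]) for i,j in((0,3),(1,2))])
c=np.array([plane("scene",S(*p),.034) for p in((468,288),(668,231),(772,386))])
print("caddy scene",c,(c[0]+c[2])/2,np.linalg.norm(np.diff(c,axis=0),axis=1))
# cork and orange masks
t=cv2.imread("pics/top0.png");s=cv2.imread("pics/scene0.png")
for n,im in(("top",t),("scene",s)):
    hsv=cv2.cvtColor(im,cv2.COLOR_BGR2HSV)
    m=cv2.inRange(hsv,(8,170,60),(28,255,255)); 
    k=cv2.morphologyEx(m,cv2.MORPH_CLOSE,np.ones((9,9)))
    for ct in cv2.findContours(k,0,2)[0]:
        if cv2.contourArea(ct)>500: print(n,cv2.contourArea(ct),cv2.boundingRect(ct),cv2.minAreaRect(ct))
# carton top corners, manual
c=np.array([plane("top",T(*p),.045) for p in((249,116),(412,131),(409,205-10),(245,187))]); print("carton top",c[:,:2],c.mean(0),np.linalg.norm(c-np.roll(c,1,0),axis=1))
c=np.array([plane("scene",S(*p),.045) for p in((212,315),(281,279),(381,398),(311,435))]); print("carton scene",c[:,:2],c.mean(0),np.linalg.norm(c-np.roll(c,1,0),axis=1))
E
python3 m.py
```

```text
A [0.5475 0.084  0.08  ] [0.5482 0.0868 0.08  ] [0.5473 0.0844 0.0779] 0.0013353268381501692
B [ 0.5635 -0.0869  0.08  ] [ 0.5626 -0.0819  0.08  ] [ 0.5624 -0.086   0.0779] 0.0038368989463198892
R [0.6787 0.0017 0.065 ] [0.6766 0.0057 0.065 ] [0.6774 0.0029 0.0639] 0.004063456033756879
capG [0.4554 0.0796 0.083 ] [0.4557 0.0838 0.083 ] [0.4546 0.0804 0.0804] 0.00271893162588753
capR [ 0.4476 -0.0675  0.068 ] [ 0.448  -0.0635  0.068 ] [ 0.4469 -0.0671  0.0656] 0.002344080983110762
caddy top [[0.6059 0.3283 0.034 ]
 [0.5503 0.1684 0.034 ]
 [0.3883 0.2191 0.034 ]
 [0.4499 0.3842 0.034 ]] [0.4986 0.275  0.034 ] [0.1657 0.1694 0.1698 0.1762] [np.float64(-0.3435377747515995), np.float64(-0.30308126729153867)]
caddy scene [[0.549  0.1726 0.034 ]
 [0.3905 0.2311 0.034 ]
 [0.4473 0.3885 0.034 ]] [0.4982 0.2806 0.034 ] [0.1689 0.1674]
top 1269.0 (349, 115, 57, 30) ((376.9621276855469, 129.95516967773438), (55.55743408203125, 25.827144622802734), 4.763640880584717)
top 1220.0 (236, 114, 56, 31) ((263.2772521972656, 129.22772216796875), (53.73200988769531, 25.671958923339844), 5.710593223571777)
[... 600 characters left out ...]
99603271484), 60.101104736328125)
scene 2190.0 (169, 214, 73, 93) ((201.9199981689453, 258.55999755859375), (102.40000915527344, 33.599998474121094), 53.13010025024414)
scene 1314.0 (118, 178, 56, 53) ((144.96981811523438, 204.00564575195312), (59.6968994140625, 31.37314796447754), 52.8152961730957)
scene 576.0 (45, 34, 40, 39) ((67.80963134765625, 52.249454498291016), (45.91096496582031, 23.947792053222656), 55.784297943115234)
carton top [[0.728  0.2106]
 [0.7169 0.0718]
 [0.661  0.074 ]
 [0.6661 0.2128]] [0.693  0.1423 0.045 ] [0.062  0.1393 0.0559 0.1388]
carton scene [[0.7148 0.0754]
 [0.6557 0.0793]
 [0.668  0.2196]
 [0.7234 0.2131]] [0.6905 0.1468 0.045 ] [0.1379 0.0593 0.1408 0.0558]
```

```bash
python3 -m handwheel '[[2.5,4.6,0,0.17,0],[2.5,4.6,0,0.17,0],[2.5,4.6,0,0.17,0],[2.5,4.6,0,0.17,0],[2.5,4.6,0,0.17,0],[2.5,4.6,0,0.17,0],[2.5,4.6,0,0.17,0],[2.5,4.6,0,0.17,0],[2.5,4.6,0,0.17,0],[0,0,0,0,0]]' 30
cat > st.py <<'E'
import sys; from h import *; from scipy.spatial.transform import Rotation as R
np.set_printoptions(precision=4,suppress=True)
s=readout.read_state(); Y=R.from_rotvec(s["orientation"]).as_matrix()
ang=np.arctan2(Y[1,1],Y[0,1]); print("t",s["t"],"p",s["tool_pos"],"close-ang",ang%np.pi,"zax",Y[:,2],"q",s["q"],"F",s["force"],"open",s["opening"],s["gripper_force"])
if len(sys.argv)>1:
    g=np.array(eval(sys.argv[1])); print("to go cm",(g[:3]-s["tool_pos"])*100,"spin",(g[3]-ang+np.pi/2)%np.pi-np.pi/2)
E
python3 st.py '(.548,.0855,.233,1.231)'
```

```text
t: 1.35
tool_pos: [0.4265, -0.1487, 0.4044]
orientation: [-1.856, -2.534, -0.001]
force: [-0.8, -0.0, -0.9]
opening: 0.0931
gripper_force: 0.0
t 1.35 p [ 0.4265 -0.1487  0.4044] close-ang 0.3065539797111786 zax [-0.0002  0.001  -1.    ] q [-0.4494 -0.2818  1.8802  0.0008  1.5438 -0.756 ] F [-0.8203 -0.0054 -0.894 ] open 0.09307551586035519 0.0
to go cm [ 12.15    23.419  -17.1421] spin 0.9244460202888214
```

```bash
python3 -m handwheel '[[2.0,3.9,0,0.154,0],[2.0,3.9,0,0.154,0],[2.0,3.9,0,0.154,0],[2.0,3.9,0,0.154,0],[2.1,3.9,0,0.154,0],[2.1,3.9,0,0.154,0],[0,0,-4,0,0],[0,0,-4,0,0],[0,0,0,0,0]]' 30
python3 st.py '(.548,.0855,.233,1.231)'
python3 - <<'E'
from h import *
b=get("scene"); a=get("top")
cv2.imwrite("pics/g1.png",np.hstack([cv2.resize(a[100:260,160:400],(390,260)),cv2.resize(b[120:300,130:400],(390,260))]))
E
```

```text
t: 2.48
tool_pos: [0.546, 0.0813, 0.3206]
orientation: [-0.544, -3.086, 0.004]
force: [-0.5, 0.1, -0.5]
opening: 0.093
gripper_force: 0.0
t 2.475 p [0.546  0.0813 0.3206] close-ang 1.221784370454964 zax [-0.0081 -0.0008 -1.    ] q [ 0.0551  0.0609  1.7178 -0.0004  1.371  -1.1666] F [-0.5113  0.1121 -0.5402] open 0.09304998918764636 0.0
to go cm [ 0.1973  0.4173 -8.7628] spin 0.009215629545036075
```

View pics/g1.png

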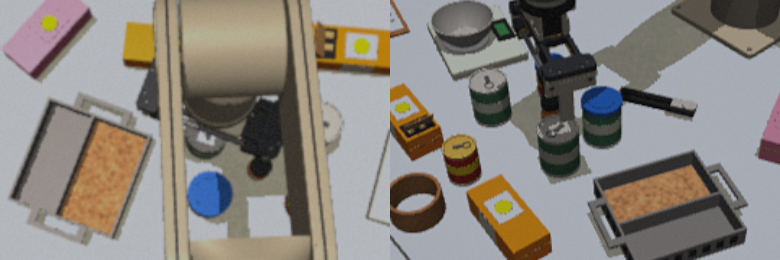

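The gripper straddles tin A: its ring end shows between the fingers at about (557,125) in the right half of the composite. The neighbours are clear, so I'll descend and grip.

```bash
python3 -m handwheel '[[0.2,0.3,0,0,0],[0,0,-3,0,0],[0,0,-3,0,0],[0,0,-2.6,0,0],[0,0,0,0,0],[0,0,0,0,1],[0,0,0,0,1],[0,0,0,0,1],[0,0,0,0,1],[0,0,0,0,1]]' 30
python3 st.py '(.548,.0855,.233,1.231)'
```

```text
t: 3.82
tool_pos: [0.5501, 0.0852, 0.24]
orientation: [0.542, 3.093, -0.0]
force: [-1.2, -3.2, 6.5]
opening: 0.0653
gripper_force: 30.0
t 3.825 p [0.5501 0.0852 0.24  ] close-ang 1.2239597862997085 zax [ 0.0017 -0.0006 -1.    ] q [ 0.0618  0.1554  1.7729 -0.0007  1.2116 -1.1619] F [-1.1717 -3.168   6.4605] open 0.06527056931876744 30.00135898590088
to go cm [-0.2071  0.0265 -0.7004] spin 0.00704021370029162
```

```bash
python3 -m handwheel '[[0,0,3,0,1],[0,0,4,0,1],[0,0,4,0,1],[-1.6,2.8,0,0,1],[-1.6,2.8,0,0,1],[-1.6,2.8,0,0,1],[-1.6,2.8,0,0,1],[-1.6,2.8,0,0,1],[-1.7,2.9,0,0,1],[0,0,0,0,1]]'
python3 -m handwheel '[[0,0,0,0,1],[0,0,0,0,1]]'
python3 st.py '(.4532,.2548,.245,1.231)'
python3 - <<'E'
from h import *
b=get("scene"); a=get("top")
cv2.imwrite("pics/g2.png",np.hstack([cv2.resize(a[100:260,120:360],(390,260)),cv2.resize(b[120:310,130:400],(390,275))[:260]]))
E
```

```text
t: 5.08
tool_pos: [0.4512, 0.2561, 0.3481]
orientation: [-0.537, -3.094, 0.0]
force: [0.4, 0.3, -3.8]
opening: 0.0656
gripper_force: 30.0
t: 5.32
tool_pos: [0.4529, 0.2538, 0.3486]
orientation: [-0.543, -3.094, 0.001]
force: [0.7, 0.2, -3.5]
opening: 0.0656
gripper_force: 30.0
t 5.325 p [0.4529 0.2538 0.3486] close-ang 1.2230357970245458 zax [-0.0002 -0.0004 -1.    ] q [ 0.4121 -0.0554  1.7819 -0.0002  1.4154 -0.8109] F [ 0.6566  0.2316 -3.5343] open 0.06563727954297653 29.999274015426636
to go cm [  0.03     0.0979 -10.356 ] spin 0.007964202975454304
```

View pics/g2.png

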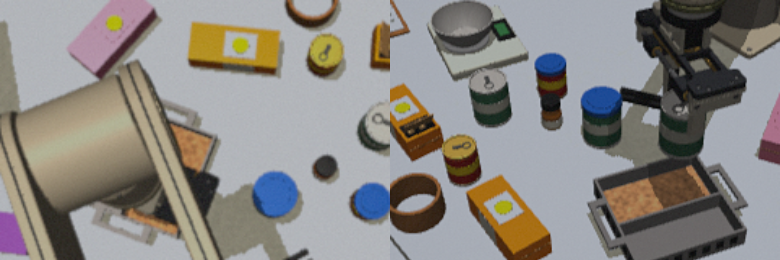

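Tin A is held, at (682,130) in the right half, above the near end of the cork bay. I'll lower it.

```bash
python3 -m handwheel '[[0,0.1,-3,0,1],[0,0,-3,0,1],[0,0,-2.5,0,1],[0,0,-1,0,1],[0,0,0,0,1],[0,0,0,0,1]]'; python3 st.py '(.4532,.2548,.245,1.231)'
```

```text
t: 6.18
tool_pos: [0.4532, 0.2557, 0.2551]
orientation: [0.542, 3.093, 0.002]
force: [-0.7, 1.0, -3.5]
opening: 0.0656
gripper_force: 30.0
t 6.175 p [0.4532 0.2557 0.2551] close-ang 1.223742850163462 zax [ 0.0018  0.0008 -1.    ] q [ 0.415   0.0413  1.8652  0.      1.2331 -0.8087] F [-0.6757  0.9839 -3.4505] open 0.06562707284059806 29.999442994594574
to go cm [-0.002  -0.0851 -1.0068] spin 0.007257149836538135
```

```bash
python3 -m handwheel '[[0,0,-0.3,0,1],[0,0,-0.2,0,1],[0,0,0,0,1]]'; python3 st.py '(.4532,.2548,.245,1.231)'
```

```text
t: 6.55
tool_pos: [0.4525, 0.2555, 0.2487]
orientation: [-0.542, -3.094, 0.0]
force: [0.8, -0.1, -3.1]
opening: 0.066
gripper_force: 30.0
t 6.55 p [0.4525 0.2555 0.2487] close-ang 1.2240748472888738 zax [-0.0001 -0.     -1.    ] q [ 0.4154  0.0487  1.8703 -0.      1.2227 -0.8087] F [ 0.8331 -0.1023 -3.0708] open 0.06602154836045779 29.999316036701202
to go cm [ 0.0698 -0.0717 -0.3692] spin 0.006925152711126259
```

```bash
python3 -m handwheel '[[0,0,-0.2,0,1],[0,0,0,0,1],[0,0,0,0,1]]';python3 -m handwheel '[[0,0,-0.2,0,1],[0,0,0,0,1],[0,0,0,0,1]]'; python3 st.py
```

```text
t: 6.92
tool_pos: [0.4526, 0.2555, 0.2467]
orientation: [-0.542, -3.094, 0.0]
force: [0.1, 0.2, -4.2]
opening: 0.0657
gripper_force: 30.0
t: 7.3
tool_pos: [0.4525, 0.2555, 0.2447]
orientation: [-0.542, -3.094, 0.0]
force: [0.1, 0.6, -2.5]
opening: 0.0654
gripper_force: 30.0
t 7.3 p [0.4525 0.2555 0.2447] close-ang 1.2239960414940976 zax [-0.0001 -0.0001 -1.    ] q [ 0.4153  0.0541  1.8727 -0.      1.2149 -0.8087] F [ 0.1005  0.5935 -2.5219] open 0.06538592822892404 29.999306201934814
```

```bash
python3 -m handwheel '[[0,0,-0.1,0,1],[0,0,0,0,1],[0,0,0,0,1]]';python3 -m handwheel '[[0,0,-0.1,0,1],[0,0,0,0,1],[0,0,0,0,1]]'
```

```text
t: 7.68
tool_pos: [0.4526, 0.2556, 0.244]
orientation: [0.542, 3.094, 0.0]
force: [-2.5, -1.3, 0.2]
opening: 0.0658
gripper_force: 30.0
t: 8.05
tool_pos: [0.4527, 0.2556, 0.244]
orientation: [0.542, 3.094, 0.0]
force: [-6.2, -3.4, 10.8]
opening: 0.0654
gripper_force: 30.0
```

```bash
python3 -m handwheel '[[0,0,0.1,0,0.6],[0,0,0,0,0],[0,0,0,0,0],[0,0,0,0,0],[0,0,2,0,0],[0,0,4,0,0],[0,0,4,0,0],[1.4,-4.2,0,0,0],[1.4,-4.2,0,0,0],[1.4,-4.2,0,0,0]]'
python3 -m handwheel '[[1.4,-4.3,0,0,0],[1.4,-4.3,0,0,0],[1.4,-4.3,0,0,0],[1.4,-4.3,0,0,0],[1.3,-4.2,0,0,0],[0,0,0,0,0],[0,0,0,0,0]]'
python3 st.py '(.563,-.0845,.238,1.231)'
```

```text
t: 9.3
tool_pos: [0.4949, 0.1284, 0.344]
orientation: [0.541, 3.094, 0.0]
force: [1.0, -0.8, -0.6]
opening: 0.0933
gripper_force: 0.0
t: 10.18
tool_pos: [0.5634, -0.0843, 0.3435]
orientation: [-0.543, -3.094, -0.001]
force: [-0.7, -0.0, -0.7]
opening: 0.0931
gripper_force: 0.0
t 10.175 p [ 0.5634 -0.0843  0.3435] close-ang 1.2234048121747056 zax [-0.0006  0.0006 -1.    ] q [-0.2386  0.0856  1.649   0.0004  1.4076 -1.4621] F [-0.6829 -0.0468 -0.6619] open 0.09308796603512777 0.0
to go cm [ -0.0415  -0.0243 -10.5453] spin 0.007595187825294447
```

Run:
```python
from h import *
b=get("scene"); a=get("top")
cv2.imwrite("pics/g3.png",np.hstack([cv2.resize(a[100:260,160:400],(390,260)),cv2.resize(b[120:310,130:400],(390,275))[:260]]))
```

```text
(no output)
```

View pics/g3.png

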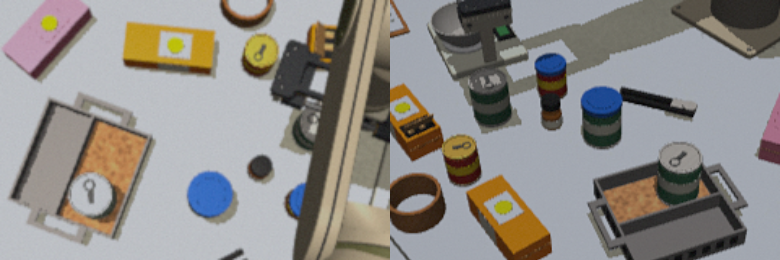

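Tin A stands in the near end of the cork bay, at (91,192) left and (679,155) right. The gripper is above tin B, so I'll descend and grip.

```bash
python3 -c "
from h import *
print(plane('top',(160+91/1.625,100+192/1.625),.085),plane('scene',(130+(679-390)*270/390,120+155*190/275),.085))"
python3 -m handwheel '[[0,0,-4,0,0],[0,0,-4,0,0],[0,0,-2.5,0,0],[0,0,0,0,0],[0,0,0,0,0],[0,0,0,0,1],[0,0,0,0,1],[0,0,0,0,1],[0,0,0,0,1],[0,0,0,0,1]]' 30
python3 st.py '(.563,-.0845,.238,1.231)'
```

```text
[0.45540086 0.25423216 0.085     ] [0.45176036 0.25541075 0.085     ]
t: 11.52
tool_pos: [0.5638, -0.0849, 0.2395]
orientation: [0.542, 3.093, -0.001]
force: [-1.3, -3.0, 6.2]
opening: 0.0658
gripper_force: 30.0
t 11.525 p [ 0.5638 -0.0849  0.2395] close-ang 1.2237939099253956 zax [ 0.0008 -0.0008 -1.    ] q [-0.2392  0.1907  1.7342 -0.0006  1.2157 -1.4628] F [-1.3185 -2.9647  6.237 ] open 0.06579172252352626 30.00122845172882
to go cm [-0.0792  0.042  -0.1482] spin 0.007206090074604488
```

```bash
python3 -m handwheel '[[0,0,3,0,1],[0,0,4,0,1],[0,0,4.5,0,1],[-0.5,4,0,0,1],[-0.5,4,0,0,1],[-0.6,4,0,0,1],[-0.6,4,0,0,1],[-0.6,4,0,0,1],[-0.6,4,0,0,1],[-0.6,4,0,0,1]]'
python3 -m handwheel '[[-0.5,3.6,0,0,1],[0,0,0,0,1],[0,0,0,0,1],[0,0,0,0,1]]'
python3 st.py '(.5192,.2314,.2435,1.231)'
```

```text
t: 12.78
tool_pos: [0.5228, 0.1969, 0.3528]
orientation: [-0.542, -3.093, 0.0]
force: [1.0, -0.1, -2.9]
opening: 0.0653
gripper_force: 30.0
t: 13.28
tool_pos: [0.5187, 0.2306, 0.3534]
orientation: [-0.544, -3.094, 0.001]
force: [-0.3, 0.0, -2.2]
opening: 0.0656
gripper_force: 30.0
t 13.275 p [0.5187 0.2306 0.3534] close-ang 1.2228482671515473 zax [-0.0006 -0.0004 -1.    ] q [ 0.328   0.073   1.6438 -0.0002  1.4255 -0.8948] F [-0.3176  0.0262 -2.2198] open 0.06556096684640776 29.999291002750397
to go cm [  0.0487   0.0821 -10.988 ] spin 0.00815173284845283
```

```bash
python3 -m handwheel '[[0.05,0.1,-3,0,1],[0,0,-3,0,1],[0,0,-3,0,1],[0,0,-1,0,1],[0,0,-0.5,0,1],[0,0,0,0,1],[0,0,0,0,1]]'; python3 -m handwheel '[[0,0,-0.2,0,1],[0,0,0,0,1],[0,0,0,0,1]]'; python3 st.py '(.5192,.2314,.2435,1.231)'
```

```text
t: 14.15
tool_pos: [0.5197, 0.2326, 0.2501]
orientation: [0.542, 3.093, 0.002]
force: [-0.0, 0.0, -1.7]
opening: 0.0657
gripper_force: 30.0
t: 14.52
tool_pos: [0.519, 0.2326, 0.2468]
orientation: [-0.542, -3.094, -0.0]
force: [0.1, -0.2, -3.0]
opening: 0.0658
gripper_force: 30.0
t 14.525 p [0.519  0.2326 0.2468] close-ang 1.2240943712189927 zax [-0.  0. -1.] q [ 0.3311  0.1785  1.7334  0.      1.2297 -0.893 ] F [ 0.0802 -0.1825 -2.9732] open 0.06582632077488618 29.9993035197258
to go cm [ 0.0158 -0.1161 -0.3293] spin 0.006905628781007422
```

```bash
python3 -m handwheel '[[0,0,-0.2,0,1],[0,0,0,0,1],[0,0,0,0,1]]'; python3 -m handwheel '[[0,0,-0.1,0,1],[0,0,0,0,1],[0,0,0,0,1]]';  python3 -m handwheel '[[0,0,-0.1,0,1],[0,0,0,0,1],[0,0,0,0,1]]'
```

```text
t: 14.9
tool_pos: [0.519, 0.2325, 0.2446]
orientation: [-0.542, -3.094, 0.0]
force: [0.2, -0.1, -4.3]
opening: 0.0656
gripper_force: 30.0
t: 15.28
tool_pos: [0.5191, 0.2325, 0.2438]
orientation: [0.542, 3.094, 0.0]
force: [-0.3, 0.7, -2.6]
opening: 0.0655
gripper_force: 30.0
t: 15.65
tool_pos: [0.5191, 0.2326, 0.2435]
orientation: [0.542, 3.094, 0.0]
force: [-4.0, -1.5, 5.9]
opening: 0.066
gripper_force: 30.0
```

```bash
python3 -m handwheel '[[0,0,0.1,0,0.6],[0,0,0,0,0],[0,0,0,0,0],[0,0,0,0,0],[0,0,2,0,0],[0,0,4,0,0],[0,0,3,0,0],[2.6,-3.8,0,0,0],[2.6,-3.8,0,0,0],[2.6,-3.8,0,0,0.22]]'
python3 -m handwheel '[[2.7,-3.8,0,0,0.22],[2.7,-3.8,0,0,0.22],[2.6,-3.9,0,0,0.22],[0,0,0,0,0.22],[0,0,0,0,0.22]]'
python3 st.py '(.6777,.0037,.221,1.231)'
python3 - <<'E'
from h import *
b=get("scene"); a=get("top")
cv2.imwrite("pics/g4.png",np.hstack([cv2.resize(a[100:260,160:400],(390,260)),cv2.resize(b[120:310,130:400],(390,275))[:260]]))
E
```

```text
t: 16.9
tool_pos: [0.5979, 0.1175, 0.3359]
orientation: [0.541, 3.092, 0.001]
force: [0.3, -0.5, 0.4]
opening: 0.0873
gripper_force: 0.0
t: 17.52
tool_pos: [0.677, 0.0037, 0.3347]
orientation: [0.543, 3.094, 0.001]
force: [-0.2, -0.2, 0.4]
opening: 0.0722
gripper_force: 0.0
t 17.525 p [0.677  0.0037 0.3347] close-ang 1.2234982013991997 zax [ 0.0006  0.0004 -1.    ] q [-0.0704  0.3743  1.3317  0.0004  1.4351 -1.294 ] F [-0.1846 -0.1598  0.3997] open 0.07223443491928457 0.0
to go cm [  0.0678   0.0042 -11.3685] spin 0.007501798600800358
```

View pics/g4.png

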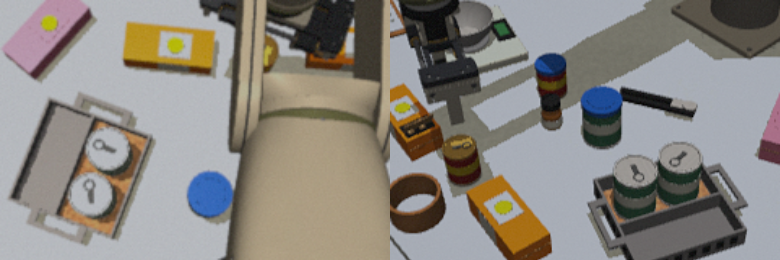

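Both green tins stand side by side in the cork bay, at (92,195) and (107,150) left. The gripper is over the red tin, at (461,150) right. I'll descend and grip.

```bash
python3 -m handwheel '[[0.05,0,-4,0,0.22],[0,0,-4,0,0.22],[0,0,-3.3,0,0.22],[0,0,0,0,0.22],[0,0,0,0,0.22],[0,0,0,0,1],[0,0,0,0,1],[0,0,0,0,1],[0,0,0,0,1]]' 25
python3 st.py '(.6777,.0037,.221,1.231)'
```

```text
t: 18.75
tool_pos: [0.6782, 0.0032, 0.2224]
orientation: [0.542, 3.092, -0.0]
force: [-1.7, -1.6, 6.5]
opening: 0.0534
gripper_force: 25.0
t 18.75 p [0.6782 0.0032 0.2224] close-ang 1.2238216232600518 zax [ 0.0022 -0.0004 -1.    ] q [-0.0707  0.4776  1.4123 -0.0003  1.2495 -1.2945] F [-1.734  -1.6129  6.5088] open 0.05337851692764515 25.001150965690613
to go cm [-0.0457  0.0461 -0.1435] spin 0.007178376739948256
```

```bash
python3 -m handwheel '[[0,0,4,0,1],[0,0,4.5,0,1],[0,0,4.5,0,1],[-1.8,3.5,0,-0.175,1],[-1.8,3.5,0,-0.175,1],[-1.8,3.5,0,-0.175,1],[-1.8,3.5,0,-0.175,1],[-1.8,3.5,0,-0.175,1],[-1.8,3.6,0,-0.175,1],[-1.8,3.6,0,-0.175,1]]'
python3 -m handwheel '[[-1.9,3.6,0,-0.175,1],[-1.9,3.6,0,-0.17,1],[0,0,0,0,1],[0,0,0,0,1],[0,0,0,0,1]]'
python3 st.py '(.5142,.3223,.2264,2.80)'
```

```text
t: 20.0
tool_pos: [0.5507, 0.2515, 0.3506]
orientation: [-2.229, -2.213, 0.0]
force: [0.7, 0.2, -1.5]
opening: 0.0537
gripper_force: 25.0
t: 20.62
tool_pos: [0.5141, 0.3216, 0.3507]
orientation: [2.57, 1.806, -0.0]
force: [-0.5, -0.8, -2.0]
opening: 0.0539
gripper_force: 25.0
t 20.625 p [0.5141 0.3216 0.3507] close-ang 2.7956761921057085 zax [-0.     -0.0003 -1.    ] q [ 0.4745  0.1775  1.5355 -0.0002  1.4288  0.8204] F [-0.5328 -0.7624 -2.0387] open 0.053915376261996766 24.99960869550705
to go cm [  0.0093   0.0749 -12.4265] spin 0.0043238078942913205
```

```bash
python3 -m handwheel '[[0,0.1,-4,0,1],[0,0,-4,0,1],[0,0,-2.5,0,1],[0,0,-0.8,0,1],[0,0,-0.4,0,1],[0,0,0,0,1],[0,0,0,0,1]]'; python3 -m handwheel '[[0,0,-0.2,0,1],[0,0,0,0,1],[0,0,0,0,1]]'; python3 st.py '(.5142,.3223,.2264,2.80)'
```

```text
t: 21.5
tool_pos: [0.5141, 0.3237, 0.2351]
orientation: [2.57, 1.806, 0.003]
force: [-0.1, -0.0, -1.8]
opening: 0.0537
gripper_force: 25.0
t: 21.88
tool_pos: [0.5135, 0.3236, 0.2318]
orientation: [2.571, 1.806, 0.0]
force: [-0.0, -0.7, -2.3]
opening: 0.0541
gripper_force: 25.0
t 21.875 p [0.5135 0.3236 0.2318] close-ang 2.795712465369349 zax [ 0. -0. -1.] q [ 0.4778  0.2925  1.6298 -0.      1.2193  0.8237] F [-0.0252 -0.7475 -2.3126] open 0.05409102975714118 24.999613165855408
to go cm [ 0.0664 -0.1254 -0.5386] spin 0.004287534630650569
```

```bash
python3 -m handwheel '[[0,0,-0.2,0,1],[0,0,0,0,1],[0,0,0,0,1]]'; python3 -m handwheel '[[0,0,-0.1,0,1],[0,0,0,0,1],[0,0,0,0,1]]'
```

```text
t: 22.25
tool_pos: [0.5135, 0.3235, 0.2297]
orientation: [-2.571, -1.806, 0.0]
force: [0.2, 0.4, -1.4]
opening: 0.0535
gripper_force: 25.0
t: 22.62
tool_pos: [0.5136, 0.3235, 0.2287]
orientation: [-2.571, -1.806, 0.0]
force: [-0.1, 1.3, -2.4]
opening: 0.0535
gripper_force: 25.0
```

```bash
python3 -m handwheel '[[0,0,-0.15,0,1],[0,0,0,0,1],[0,0,0,0,1]]'; python3 -m handwheel '[[0,0,-0.1,0,1],[0,0,0,0,1],[0,0,0,0,1]]'
```

```text
t: 23.0
tool_pos: [0.5135, 0.3235, 0.2272]
orientation: [-2.571, -1.806, 0.0]
force: [0.3, 0.2, -1.1]
opening: 0.0537
gripper_force: 25.0
t: 23.38
tool_pos: [0.5137, 0.3236, 0.2264]
orientation: [-2.571, -1.806, -0.001]
force: [-0.4, 0.9, -0.4]
opening: 0.0536
gripper_force: 25.0
```

```bash
python3 -m handwheel '[[0,0,-0.1,0,1],[0,0,0,0,1],[0,0,0,0,1]]'
```

```text
t: 23.75
tool_pos: [0.5137, 0.3237, 0.2264]
orientation: [-2.571, -1.806, -0.001]
force: [-4.0, -1.5, 7.2]
opening: 0.0537
gripper_force: 25.0
```

```bash
python3 -m handwheel '[[0,0,0.1,0,0.6],[0,0,0,0,0],[0,0,0,0,0],[0,0,0,0,0],[0,0,2,0,0],[0,0,4,0,0],[0,0,5,0,0],[3,-3,0,0.045,0],[3,-3,0,0.045,0],[3,-3,0,0.045,0]]'
python3 -m handwheel '[[3,-3,0,0.045,0],[3,-3,0,0.045,0],[2.8,-2.9,0,0.045,0],[0,0,0,0,0],[0,0,0,0,0]]'
python3 st.py '(.692,.1445,.196,3.07)'
python3 - <<'E'
from h import *
b=get("scene"); a=get("top"); cv2.imwrite("pics/top5.png",a); cv2.imwrite("pics/scene5.png",b)
cv2.imwrite("pics/g5.png",np.hstack([cv2.resize(a[80:260,160:400],(390,292)),cv2.resize(b[120:310,130:400],(390,292))]))
E
```

```text
t: 25.0
tool_pos: [0.6045, 0.2328, 0.3385]
orientation: [2.44, 1.977, 0.003]
force: [0.8, -0.2, 0.8]
opening: 0.093
gripper_force: 0.0
t: 25.62
tool_pos: [0.6914, 0.1448, 0.3372]
orientation: [-2.305, -2.135, -0.001]
force: [0.0, 0.3, 0.5]
opening: 0.0927
gripper_force: 0.0
t 25.625 p [0.6914 0.1448 0.3372] close-ang 3.0648466599016833 zax [ 0.0005  0.0005 -1.    ] q [0.1337 0.4516 1.2286 0.0004 1.4608 0.2104] F [0.0116 0.3313 0.4664] open 0.09273368444192133 0.0
to go cm [  0.0571  -0.0257 -14.1197] spin 0.005153340098316583
```

View pics/g5.png

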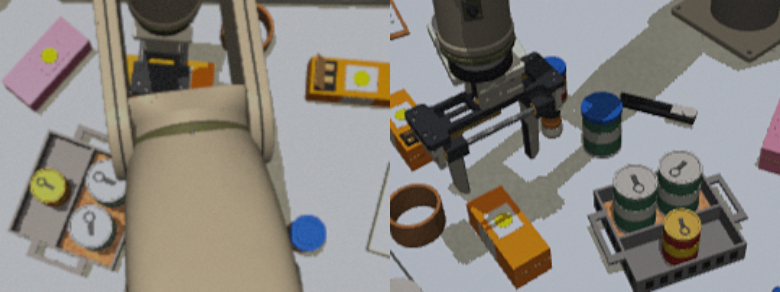

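Red stands in the narrow bay, at (48,187) left and (681,228) right. The fingers straddle the intact carton, at (510,225) right. I'll descend and grip.

```bash
python3 -m handwheel '[[0.05,0,-4,0,0],[0,0,-4,0,0],[0,0,-4,0,0],[0,0,-2.1,0,0],[0,0,0,0,0],[0,0,0,0,1],[0,0,0,0,1],[0,0,0,0,1],[0,0,0,0,1],[0,0,0,0,1]]' 20
python3 st.py '(.692,.1445,.196,3.07)'
```

```text
t: 26.98
tool_pos: [0.6923, 0.1445, 0.1961]
orientation: [2.304, 2.135, 0.001]
force: [-2.0, -0.4, 5.8]
opening: 0.06
gripper_force: 20.0
t 26.975 p [0.6923 0.1445 0.1961] close-ang 3.0655076448255123 zax [ 0.0009  0.0001 -1.    ] q [ 0.1333  0.5805  1.3236 -0.      1.2366  0.2094] F [-2.0454 -0.4037  5.8263] open 0.059970791102407384 19.970143139362335
to go cm [-0.0337 -0.0003 -0.0111] spin 0.004492355174487983
```

```bash
python3 -m handwheel '[[0,0,4,0,1],[0,0,5.5,0,1],[0,0,5.5,0,1],[-2.6,1.2,0,0.164,1],[-2.6,1.2,0,0.164,1],[-2.6,1.2,0,0.164,1],[-2.6,1.2,0,0.164,1],[-2.6,1.3,0,0.164,1],[-2.6,1.3,0,0.164,1],[-2.5,1.3,0,0.164,1]]'
python3 -m handwheel '[[-2.5,1.3,0,0.16,1],[0,0,0,0,1],[0,0,0,0,1],[0,0,0,0,1]]'
python3 st.py '(.486,.244,.280,1.235)'
python3 - <<'E'
from h import *
b=get("scene"); a=get("top"); cv2.imwrite("pics/top6.png",a); cv2.imwrite("pics/scene6.png",b)
cv2.imwrite("pics/g6.png",np.hstack([cv2.resize(a[80:260,130:370],(390,292)),cv2.resize(b[120:310,180:450],(390,292))]))
E
```

```text
t: 28.22
tool_pos: [0.51, 0.2318, 0.3447]
orientation: [-0.767, -3.046, 0.001]
force: [-0.6, -0.3, -0.7]
opening: 0.0599
gripper_force: 20.0
t: 28.72
tool_pos: [0.4867, 0.2441, 0.3452]
orientation: [0.533, 3.096, -0.0]
force: [-0.9, -0.3, -0.5]
opening: 0.0598
gripper_force: 20.0
t 28.725 p [0.4867 0.2441 0.3452] close-ang 1.2299050250401344 zax [ 0.0001 -0.0002 -1.    ] q [ 0.3707  0.0162  1.7176 -0.0002  1.4077 -0.8591] F [-0.9008 -0.3469 -0.4812] open 0.05975536450651305 19.964678585529327
to go cm [-0.0697 -0.0075 -6.516 ] spin 0.005094974959865661
```

View pics/g6.png

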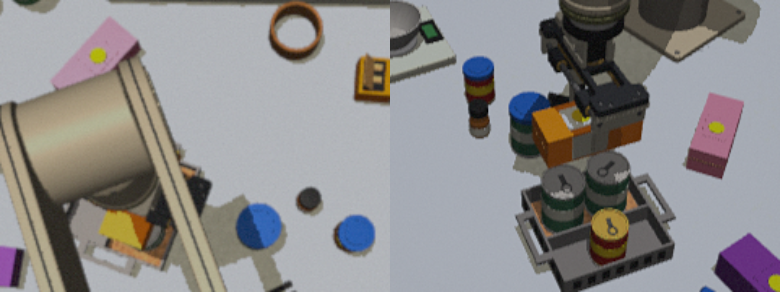

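The carton is held level above the two green tins, at (592,130) right, aligned along the bay. I'll lower it.

```bash
python3 -m handwheel '[[-0.05,0,-2.5,0,1],[0,0,-2,0,1],[0,0,-0.8,0,1],[0,0,-0.3,0,1],[0,0,0,0,1],[0,0,0,0,1]]'; python3 -m handwheel '[[0,0,-0.3,0,1],[0,0,0,0,1],[0,0,0,0,1]]'; python3 -m handwheel '[[0,0,-0.2,0,1],[0,0,0,0,1],[0,0,0,0,1]]';python3 st.py '(.486,.244,.280,1.235)'
```

```text
t: 29.58
tool_pos: [0.4859, 0.2446, 0.2902]
orientation: [0.53, 3.095, 0.001]
force: [-0.0, -0.7, -0.2]
opening: 0.0598
gripper_force: 20.0
t: 29.95
tool_pos: [0.4855, 0.2445, 0.2862]
orientation: [0.53, 3.097, -0.0]
force: [-0.0, -0.2, -0.6]
opening: 0.0601
gripper_force: 20.0
t: 30.32
tool_pos: [0.4856, 0.2445, 0.2842]
orientation: [-0.53, -3.097, 0.0]
force: [-0.1, 0.4, -1.8]
opening: 0.0601
gripper_force: 20.0
t 30.325 p [0.4856 0.2445 0.2842] close-ang 1.2319931695116426 zax [-0.0001 -0.0001 -1.    ] q [ 0.3722  0.0701  1.778  -0.      1.2936 -0.8598] F [-0.0958  0.3512 -1.7769] open 0.06011497474421397 19.96469020843506
to go cm [ 0.045  -0.0495 -0.4202] spin 0.0030068304883574815
```

```bash
python3 -m handwheel '[[0,0,-0.2,0,1],[0,0,0,0,1],[0,0,0,0,1]]'; python3 -m handwheel '[[0,0,-0.1,0,1],[0,0,0,0,1],[0,0,0,0,1]]'; python3 -m handwheel '[[0,0,-0.1,0,1],[0,0,0,0,1],[0,0,0,0,1]]'
```

```text
t: 30.7
tool_pos: [0.4855, 0.2445, 0.2822]
orientation: [-0.53, -3.097, 0.0]
force: [0.5, -0.9, -1.6]
opening: 0.06
gripper_force: 20.0
t: 31.08
tool_pos: [0.4855, 0.2445, 0.2812]
orientation: [-0.53, -3.097, 0.0]
force: [-0.0, 0.6, -1.7]
opening: 0.0599
gripper_force: 20.0
t: 31.45
tool_pos: [0.4856, 0.2445, 0.2802]
orientation: [-0.53, -3.097, 0.0]
force: [0.6, 0.6, -0.7]
opening: 0.0602
gripper_force: 20.0
```

```bash
python3 -m handwheel '[[0,0,-0.1,0,1],[0,0,0,0,1],[0,0,0,0,1]]'
```

```text
t: 31.82
tool_pos: [0.4857, 0.2446, 0.28]
orientation: [0.529, 3.096, 0.0]
force: [-2.7, -0.6, 4.9]
opening: 0.06
gripper_force: 20.0
```

```bash
python3 -m handwheel '[[0,0,0.05,0,0.3],[0,0,0,0,0],[0,0,0,0,0],[0,0,0,0,0],[0,0,2,0,0],[0,0,4,0,0],[0,0,5,0,0],[0,-4.5,0,0,0],[0,-4.5,0,0,0],[0,-4.5,0,0,0]]'
python3 -m handwheel '[[0,-4.5,0,0,0],[0,-4.5,0,0,0],[0,-4.5,0,0,0],[0,-4.5,0,0,0],[0,-4.5,0,0,0],[0,-4.5,0,0,0],[0,0,0,0,0],[0,0,0,0,0]]'
python3 - <<'E'
from h import *
b=get("scene"); a=get("top"); cv2.imwrite("pics/top7.png",a); cv2.imwrite("pics/scene7.png",b)
cv2.imwrite("pics/g7.png",np.hstack([cv2.resize(a[120:270,140:290],(400,400),interpolation=2),cv2.resize(b[170:320,240:390],(400,400),interpolation=2)]))
E
```

```text
t: 33.08
tool_pos: [0.4854, 0.1084, 0.3899]
orientation: [0.529, 3.096, 0.0]
force: [0.5, 0.1, -0.2]
opening: 0.0927
gripper_force: 0.0
t: 34.08
tool_pos: [0.4855, -0.1603, 0.3896]
orientation: [-0.531, -3.096, -0.001]
force: [-0.7, 0.6, -0.0]
opening: 0.0932
gripper_force: 0.0
```

View pics/g7.png

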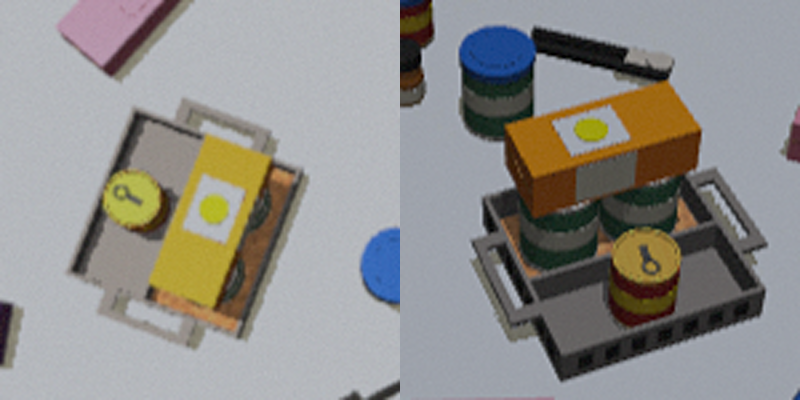

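View pics/top7.png

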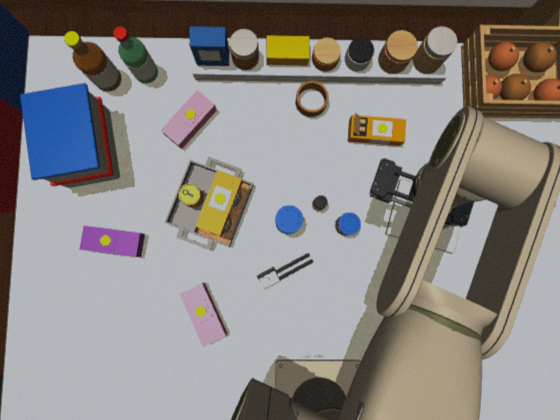

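The carton lies flat on both green tins, at (210,220) left, with red in the narrow bay at (135,199). The opened items have not moved. I'll check the carton's pose numerically before handing in.

Run:
```python
from h import *
np.set_printoptions(precision=4,suppress=True)
k=400/150
c=np.array([plane("top",(140+u/k,120+v/k),.129) for u,v in((203,136),(271,153),(217,306),(150,286))])
d=np.array([plane("scene",(240+u/k,170+v/k),.129) for u,v in((505,124),(666,84),(700,131),(533,180))]-np.array(0)) if 0 else np.array([plane("scene",(240+(u-400)/k,170+v/k),.129) for u,v in((505,124),(668,84),(700,131),(533,180))])
for e in(c,d): print(e.mean(0),np.linalg.norm(e-np.roll(e,1,0),axis=1))
print("angle",np.arctan2(*(c[0]-c[3])[1::-1]),np.arctan2(*(c[1]-c[2])[1::-1]),"target .486 .244 -.337")
```

```text
[0.4879 0.243  0.129 ] [0.1375 0.061  0.1402 0.0599]
[0.4881 0.247  0.129 ] [0.0631 0.1375 0.0571 0.1386]
angle -0.3108435833901682 -0.3171760201064236 target .486 .244 -.337
```

The carton is within about 3 mm and 1.5° of the target, so I'm handing in.

```bash
python3 -c "
from plant import job; print(job.close_job())"
```

```text
the job is handed in; nothing more can be done
None
```

The job is handed in: both unopened green tins stand side by side in the cork bay, the red tin is in the narrow bay, and the intact carton lies flat, centred on the green tins to within about 3 mm; the opened food was not touched, and it took about 34 s of robot time.

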